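Put the kraft tape rolls away by size

TASK

Put the four rolls of kraft tape away, each standing flat on its end inside the black tray of its own size: the biggest roll in the biggest tray, the second biggest in the second biggest, and so on down to the smallest. Leave the marker cup and the wooden block where they are.

Things in the scene. Friction and masses are not known exactly. Their poses are not given: they have to be found in the camera images.
- roll_biggest_mid (a point): The biggest of four rolls of brown kraft tape, a short tube standing on end: outer diameter 66 mm, height 50 mm, a 20 mm hole right through its middle, loose, about 120 g. The point is the roll's centre, 25 mm above its underside; z runs along its axis (up at the start). It can be gripped across its diameter from above; grip the upper half so that the fingertips stay above the tray's rim when it is set down.
- roll_second_mid (a point): The second biggest of four rolls of brown kraft tape, a short tube standing on end: outer diameter 54 mm, height 50 mm, a 20 mm hole right through its middle, loose, about 80 g. The point is the roll's centre, 25 mm above its underside; z runs along its axis (up at the start). It can be gripped across its diameter from above; grip the upper half so that the fingertips stay above the tray's rim when it is set down.
- roll_third_mid (a point): The third biggest of four rolls of brown kraft tape, a short tube standing on end: outer diameter 42 mm, height 50 mm, a 20 mm hole right through its middle, loose, about 45 g. The point is the roll's centre, 25 mm above its underside; z runs along its axis (up at the start). It can be gripped across its diameter from above; grip the upper half so that the fingertips stay above the tray's rim when it is set down.
- roll_smallest_mid (a point): The smallest of four rolls of brown kraft tape, a short tube standing on end: outer diameter 30 mm, height 50 mm, a 20 mm hole right through its middle, loose, about 22 g. The point is the roll's centre, 25 mm above its underside; z runs along its axis (up at the start). It can be gripped across its diameter from above; grip the upper half so that the fingertips stay above the tray's rim when it is set down.
- tray_biggest: The biggest of four shallow square near-black plastic trays, fixed to the bench: 94 by 94 mm outside, 86 by 86 mm inside the rim, rim 4 mm thick and 10 mm above the bench all round, floor 4 mm above the bench. The origin is the centre of its underside, on the bench; z is up, x and y run along its sides.
- tray_second: The second biggest of four shallow square near-black plastic trays, fixed to the bench: 82 by 82 mm outside, 74 by 74 mm inside the rim, rim 4 mm thick and 10 mm above the bench all round, floor 4 mm above the bench. The origin is the centre of its underside, on the bench; z is up, x and y run along its sides.
- tray_third: The third biggest of four shallow square near-black plastic trays, fixed to the bench: 70 by 70 mm outside, 62 by 62 mm inside the rim, rim 4 mm thick and 10 mm above the bench all round, floor 4 mm above the bench. The origin is the centre of its underside, on the bench; z is up, x and y run along its sides.
- tray_smallest: The smallest of four shallow square near-black plastic trays, fixed to the bench: 58 by 58 mm outside, 50 by 50 mm inside the rim, rim 4 mm thick and 10 mm above the bench all round, floor 4 mm above the bench. The origin is the centre of its underside, on the bench; z is up, x and y run along its sides.
- marker_cup: Bystander: a white ceramic cup, 80 mm across and 95 mm high, with fluorescent markers standing in it up to about 140 mm high, to the robot's left. Origin: centre of its underside.
- wood_block_mid (a point): Bystander: a loose pale wooden block, 60 by 110 by 40 mm high, beyond the work. The point is its centre, 20 mm above the bench; y runs along its 110 mm side.
Mind the look-alikes: they are no part of the job. What is shaped like the tray_smallest but white or yellow is not meant.

How it is judged:
By the outcome, as a careful person would: the job done as asked, in the order asked, and still so for the second after the job is handed in, with the robot touching nothing.
It also fails if it takes over 96 s, if anything falls off the work surface, if the arm or the gripper's body presses on something with over 40 N, if the wrist force passes 120 N, or if a joint passes its speed limit or range.

ROBOT

A 6-joint arm with a two-finger parallel gripper is mounted at the origin on the work surface. World frame = base frame: x ahead of the robot, y to its left, z up, the work surface at z = 0. Lengths are in m, angles in degrees, forces in N, time in s.
With the tool pointing down it reaches from about 0.35 to 0.875 m from the base axis. Payload 4.2 kg.
Tool frame: the origin (TCP) lies on the centre line of the jaws, within the pads' length; the fingertips stand 19 mm ahead of it and the grasp point (between the pads) is the TCP; z points along the fingers, y is the line along which they close (so a half turn about z gives the same grasp; the last joint's range is limited). The gripper opens to 87 mm and grips with 3 to 60 N. Pads are 19 mm wide; open, the fingers measure 117 mm over their backs; the gripper's body (75 mm by 190 mm) begins 51 mm behind the grasp point.
Start: joints at [84.374, 22.042, 0.453, 0, -68.411, -14.817], TCP at [0.218, 0.586, 0.208] pointing down, gripper open.
Joint ranges: [-179.83, 179.83], [-69.29, 118.12], [-61.27, 80.66], [-181.25, 117.63], [-171.15, -9.14], [-177.46, 177.46]. Speed limits (degrees/s): [159.86, 159.86, 180, 180, 180, 180].

INTERFACE

Orientations are given as a 3x3 rotation matrix whose columns are the frame's x, y, z axes.
In Python, from station import sense, capture, finish_job, search_frame, masks_of gives the robot as it stands.
- The arm moves only by the tool drive_tool, never from a script. Its argument "rows" is a list of rows, each a list of 7 numbers: the opening in per cent of the stroke, from 0 (shut) to 100 (fully open), then the shift along the world's x, y, z in mm, then the turn, a rotation vector about the world's x, y, z in rad. In form: [[fingers, dx, dy, dz, wx, wy, wz], ...]. A call has 1 to 5 rows; each row shifts and turns the commanded pose from where the row before left it; what a row does not reach is not made up. A row lasts 1/12 s, in which the tool goes at most 41.7 mm and 7.16 degrees, less where a joint would pass 70% of its speed; a pose out of reach is approached as far as the arm can. A call is refused whole if a number of a shift passes 41.7 or a number of a turn 0.125, either way. A call with a gripper value outside its range is refused whole. The fingers move at their own pace and stop on an object; the grip force is fixed at half the most. Time passes only in rows, so rows that do not move let the fingers close. It gives the time, the measured TCP pose, the force, the opening and the grip force at its end, in the units of the state.
- sense(): the state, without advancing time (a new reading comes with each control period).
- capture(name): name is "scene" or "top"; returns a dict with "frame" (384x512x3 uint8, red, green, blue), "z_map" (384x512 float32, m along the optical axis (not along the pixel's ray), 0 where there is no reading), "fx", "fy", "cx", "cy" (pixels), "R" (3x3) and "t" (3): a world point X has camera coordinates R X + t. Camera axes: x right, y down, z forward; pixel columns grow to the right and rows downward; lengths in m; the calibration is good to about 2 mm. A picture is of the moment at which its call begins.
- finish_job(): hands the job in; it is judged then, once.
Trained networks look in a picture, given as the dict that the camera call returned (one of the last four; its "shot" number tells which), for a name from the list of things; names that differ only in an ending like _2 or _b are one class to them, and where a whole thing is asked for, a point or a joint stands for the part that bears it (a point fixed in the world has none). Each returns a list of dicts, best first, with "p" (0 to 1); they miss things now and then, are a little off and sometimes report something else, mostly with a low value. They report only what shows in the picture. A call takes as long as a camera call. They do not tell look-alikes from the thing itself.
- search_frame(label, picture): "xy" ([column, row] in pixels, amid what is visible of it).
- masks_of(label, picture): "region" (384x512 bool, what is visible of it) and "xy" ([column, row] in pixels, amid what is visible of it).
The state is a dict: "time_s": time; "joints": joint angles; "joint_velocities": joint speeds; "effort": joint torques, N m; "tcp_pos": TCP position; "ee_rot": TCP orientation; "wrist_force": force on the tool from outside, world axes, zero at the start; "moment": the same for the moment, N m; "gripper_width": opening from 0.0 (shut) to 1.0 (fully open); "gripper_force": force on a finger pad.
Only numpy, scipy, OpenCV 4.12 (cv2) and the standard library are available. Lean on these libraries where they do the work, as an engineer would, in place of code of your own. Each camera call takes 0.05 s, during which the arm holds its last target. There are 200 camera calls.

## Working session

There is one attempt and no reset: what is moved stays moved. The work goes in short steps, Python scripts to look and compute and a tool call to move; the robot and the scene stay as the last step left them, time stands still between calls to the robot, and variables do not carry over. Pictures are saved under pics/ and viewed, at most 14 in all, crops included, and the job is handed in when it is done.

Besides the shell and the picture viewer there is one more tool, called as a command line: name --pt "numbers of a row" for each row, then --argument value for the rest. drive_tool: Moves the arm, as the interface text tells. Its arguments: {"type":"object","properties":{"rows":{"type":"array"}},"required":["rows"]}

```bash
mkdir -p pics; python3 - <<'E'
from station import *
import cv2,numpy as np
s=sense();print(s['time_s'],s['tcp_pos'],s['ee_rot'],s['gripper_width'])
for n in("scene","top"):
    c=capture(n);cv2.imwrite(f"pics/{n}0.png",c["frame"][:,:,::-1])
    print(n,c['fx'],c['R'],c['t'])
    for l in["roll_biggest_mid","roll_second_mid","roll_third_mid","roll_smallest_mid","tray_biggest","tray_second","tray_third","tray_smallest","marker_cup","wood_block_mid"]:
        o=[]
        for m in masks_of(l,c):
            r=m['region']&(c['z_map']>0)
            v,u=np.nonzero(r);z=c['z_map'][r]
            P=np.c_[(u-c['cx'])/c['fx']*z,(v-c['cy'])/c['fy']*z,z]
            W=(P-c['t'])@c['R']
            top=W[W[:,2]>np.percentile(W[:,2],95)-.006] if len(W) else W
            if len(W)>5: o.append((round(m['p'],2),np.round(m['xy']).tolist(),np.round((top.min(0)+top.max(0))/2,3).tolist(),np.round(np.ptp(top,0),3).tolist()))
        print(l,*o,sep='\n   ')
E
```

```text
0.0 [0.21806235 0.5850546  0.20657992] [[ 9.36962660e-01 -3.49428881e-01 -6.57202687e-04]
 [-3.49429484e-01 -9.36960420e-01 -2.05100384e-03]
 [ 1.00907070e-04  2.15136001e-03 -9.99997681e-01]] 0.9987801373087146
scene 427.35136150239265 [[ 0.60405374  0.79693797 -0.00299232]
 [ 0.61714057 -0.47014209 -0.63095478]
 [-0.50423863  0.37928391 -0.77581384]] [-0.42377153 -0.31854889  1.55685974]
roll_biggest_mid
   (0.6, [227.0, 161.0], [0.438, 0.099, 0.051], [0.066, 0.066, 0.008])
roll_second_mid
   (0.76, [305.0, 162.0], [0.596, 0.291, 0.051], [0.055, 0.051, 0.009])
roll_third_mid
   (0.82, [122.0, 217.0], [0.455, -0.266, 0.05], [0.039, 0.039, 0.008])
roll_smallest_mid
   (0.6, [179.0, 187.0], [0.46, -0.084, 0.05], [0.03, 0.03, 0.009])
tray_biggest
   (0.81, [142.0, 261.0], [0.606, -0.288, 0.01], [0.1, 0.098, 0.01])
tray_second
   (0.62, [258.0, 194.0], [0.593, 0.109, 0.011], [0.092, 0.094, 0.011])
tray_third
   (0.79, [266.0, 145.0], [0.446, 0.265, 0.011], [0.08, 0.084, 0.01])
tray_smallest
   (0.9, [206.0, 269.0], [0.716, -0.159, 0.009], [0.061, 0.061, 0.008])
   (0.81, [204.0, 230.0],
[... 901 characters left out ...]
ray_second
   (0.87, [246.0, 202.0], [0.589, 0.111, 0.01], [0.09, 0.088, 0.01])
tray_third
   (0.89, [196.0, 253.0], [0.444, 0.267, 0.009], [0.077, 0.079, 0.009])
tray_smallest
   (0.85, [324.0, 194.0], [0.617, -0.1, 0.009], [0.059, 0.057, 0.009])
   (0.75, [346.0, 163.0], [0.714, -0.159, 0.01], [0.064, 0.063, 0.009])
   (0.74, [389.0, 150.0], [0.739, -0.277, 0.01], [0.059, 0.062, 0.01])
   (0.6, [104.0, 214.0], [0.55, 0.504, 0.136], [0.064, 0.063, 0.011])
marker_cup
   (0.66, [103.0, 214.0], [0.55, 0.504, 0.136], [0.064, 0.063, 0.011])
wood_block_mid
   (0.9, [296.0, 143.0], [0.767, -0.012, 0.041], [0.072, 0.114, 0.009])
   (0.41, [386.0, 254.0], [0.451, -0.262, 0.05], [0.04, 0.041, 0.009])
```

View pics/top0.png

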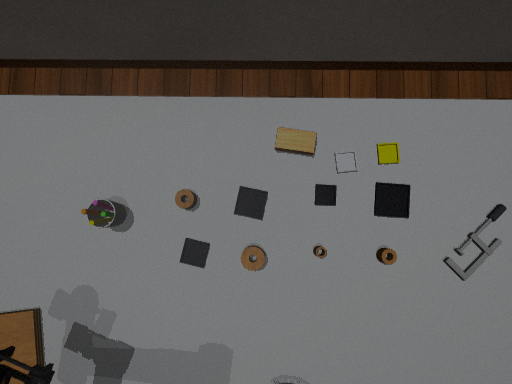

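View pics/scene0.png

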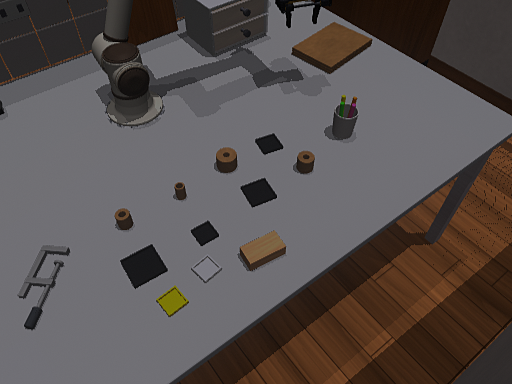

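Top view: the rolls are at px (253,258), (186,199), (388,256) and (320,251), biggest to smallest. Their black trays are at (392,200), (251,203), (195,252) and (325,195). The white and yellow decoys are at (346,163) and (388,153). Network positions from both cameras agree to about 3 mm. I'll start with the biggest roll.

drive_tool --pt "100 14.7 -32.3 -3.8 0 0 0" --pt "100 14.7 -32.3 -3.8 0 0 0" --pt "100 14.7 -32.3 -3.8 0 0 0" --pt "100 14.7 -32.3 -3.8 0 0 0" --pt "100 14.7 -32.3 -3.8 0 0 0"

```text
time_s: 1.52
tcp_pos: [0.2921, 0.4226, 0.1886]
ee_rot: [[0.937, -0.349, 0.0], [-0.349, -0.937, 0.0], [0.0, -0.0, -1.0]]
wrist_force: [-0.3, -0.2, -0.2]
gripper_width: 0.999
gripper_force: 0.0
```

drive_tool --pt "100 14.7 -32.3 -3.8 0 0 0" --pt "100 14.7 -32.3 -3.8 0 0 0" --pt "100 14.7 -32.3 -3.8 0 0 0" --pt "100 14.7 -32.3 -3.8 0 0 0" --pt "100 14.7 -32.3 -3.8 0 0 0"

```text
time_s: 1.93
tcp_pos: [0.3657, 0.2611, 0.1699]
ee_rot: [[0.937, -0.349, 0.001], [-0.349, -0.937, 0.001], [0.0, -0.001, -1.0]]
wrist_force: [0.5, 0.6, -0.1]
gripper_width: 1.0
gripper_force: 0.0
```

drive_tool --pt "100 14.7 -32.3 -3.8 0 0 0" --pt "100 14.7 -32.3 -3.8 0 0 0" --pt "100 14.7 -32.3 -3.8 0 0 0" --pt "100 14.7 -32.3 -3.8 0 0 0" --pt "100 14.7 -32.3 -3.8 0 0 0"

```text
time_s: 2.35
tcp_pos: [0.4393, 0.0996, 0.1509]
ee_rot: [[0.937, -0.349, 0.001], [-0.349, -0.937, 0.001], [0.001, -0.001, -1.0]]
wrist_force: [0.2, 0.8, 0.4]
gripper_width: 0.999
gripper_force: 0.0
```

drive_tool --pt "100 0 0 0 0 0 0" --pt "100 0 0 0 0 0 0"

```text
time_s: 2.52
tcp_pos: [0.4391, 0.0995, 0.1505]
ee_rot: [[0.936, -0.353, -0.0], [-0.353, -0.936, -0.0], [-0.0, 0.0, -1.0]]
wrist_force: [0.2, 1.6, 0.1]
gripper_width: 1.001
gripper_force: 0.0
```

drive_tool --pt "100 0 0 -30 0 0 0" --pt "100 0 0 -30 0 0 0" --pt "100 0 0 -25 0 0 0" --pt "100 0 0 -15 0 0 0" --pt "100 0 0 -10 0 0 0"

```text
time_s: 2.93
tcp_pos: [0.4376, 0.1019, 0.0391]
ee_rot: [[0.938, -0.347, -0.002], [-0.347, -0.938, -0.001], [-0.002, 0.002, -1.0]]
wrist_force: [0.1, -0.5, -0.1]
gripper_width: 1.002
gripper_force: 0.0
```

drive_tool --pt "50 0 0 0 0 0 0" --pt "50 0 0 0 0 0 0" --pt "50 0 0 0 0 0 0" --pt "50 0 0 0 0 0 0" --pt "50 0 0 0 0 0 0"

```text
time_s: 3.35
tcp_pos: [0.4393, 0.1017, 0.0416]
ee_rot: [[0.937, -0.349, 0.002], [-0.349, -0.937, 0.001], [0.001, -0.002, -1.0]]
wrist_force: [-0.5, 0.4, -0.4]
gripper_width: 0.709
gripper_force: 0.0
```

drive_tool --pt "40 0 0 0 0 0 0" --pt "40 0 0 0 0 0 0" --pt "40 0 0 5 0 0 0" --pt "40 0 0 10 0 0 0" --pt "40 0 0 15 0 0 0"

```text
time_s: 3.77
tcp_pos: [0.4379, 0.1006, 0.0704]
ee_rot: [[0.937, -0.35, -0.002], [-0.35, -0.937, -0.001], [-0.002, 0.002, -1.0]]
wrist_force: [0.9, 0.9, 0.3]
gripper_width: 0.415
gripper_force: 0.0
```

The fingers closed past 66 mm, so the grasp missed. I'll look.

```bash
cat > h.py <<'E'
from station import *
import cv2,numpy as np
def find(l,n,c):
    for m in masks_of(l,c):
        r=m['region']&(c['z_map']>0); v,u=np.nonzero(r); z=c['z_map'][r]
        W=(np.c_[(u-c['cx'])/c['fx']*z,(v-c['cy'])/c['fy']*z,z]-c['t'])@c['R']
        if len(W)<6: continue
        t=W[W[:,2]>np.percentile(W[:,2],95)-.006]
        print(n,l,round(m['p'],2),np.round(m['xy']),np.round((t.min(0)+t.max(0))/2,3),np.round(np.ptp(t,0),3))
E
python3 - <<'E'
from h import *
s=sense();print(s['tcp_pos'],s['gripper_width'],s['gripper_force'],s['wrist_force'])
for n in("scene","top"):
    c=capture(n);find("roll_biggest_mid",n,c)
    u,v=(230,160) if n=="scene" else (253,258)
    cv2.imwrite(f"pics/{n}1.png",cv2.resize(c["frame"][v-75:v+75,u-100:u+100,::-1],None,fx=4,fy=4))
E
```

```text
[0.43792602 0.10055875 0.07042457] 0.41533953924758954 0.0 [0.93143727 0.87658249 0.27876619]
scene roll_biggest_mid 0.8 [226. 159.] [0.438 0.099 0.067] [0.065 0.065 0.041]
```

View pics/scene1.png

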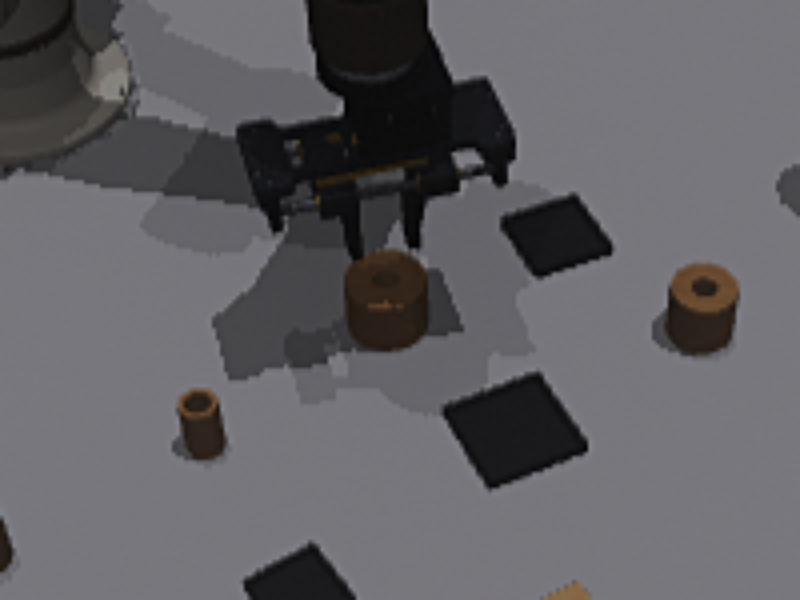

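View pics/top1.png

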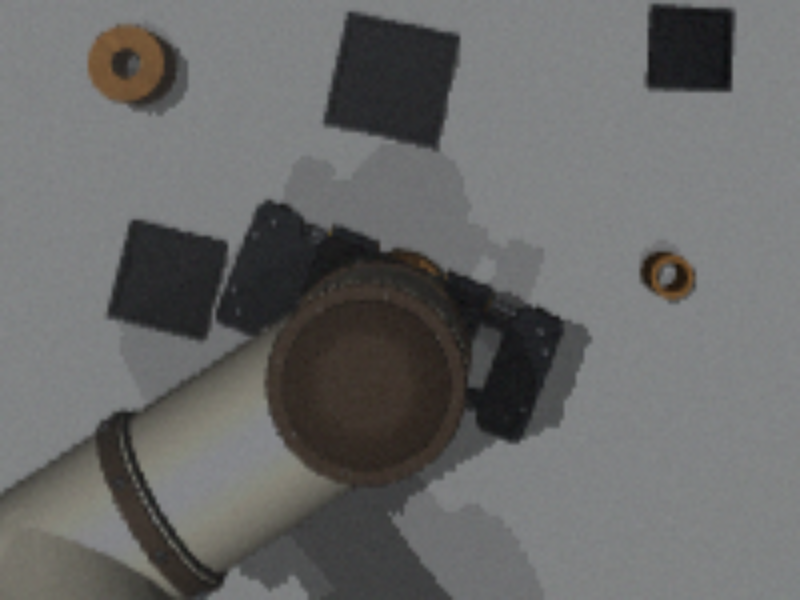

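The gripper sits visibly off from its stated TCP: in the scene crop the tips, at about (384,250), are above or behind the roll at (387,290), which is untouched. I'll locate the tips by depth.

```bash
python3 - <<'E'
from h import *
s=sense();p=s['tcp_pos'];print(s['joints'],p)
for n in("scene","top"):
    c=capture(n);z=c['z_map'];v,u=np.nonzero(z>0);d=z[v,u]
    W=(np.c_[(u-c['cx'])/c['fx']*d,(v-c['cy'])/c['fy']*d,d]-c['t'])@c['R']
    f=c['frame'][v,u].astype(int)
    dark=f.max(1)<60
    near=(np.hypot(W[:,0]-p[0],W[:,1]-p[1])<.13)&(W[:,2]>.02)&(W[:,2]<.25)&dark
    Q=W[near];F=f[near]
    y=s['ee_rot'][:,1];x=s['ee_rot'][:,0]
    for lo in np.arange(.02,.2,.01):
        b=Q[(Q[:,2]>=lo)&(Q[:,2]<lo+.01)]-p
        if len(b):print(n,round(lo,2),len(b),'along y',np.round(np.percentile(b@y,[2,50,98]),3),'x',np.round(np.percentile(b@x,[2,50,98]),3))
    q=c['R']@p+c['t'];print('tcp px',c['fx']*q[0]/q[2]+c['cx'],c['fy']*q[1]/q[2]+c['cy'])
E
```

```text
[ 3.37584078e+01  1.44161405e+01 -3.39665830e+01 -1.57393520e-02
 -4.15494288e+01  3.57905363e+01] [0.43888618 0.1012093  0.07098533]
scene 0.02 45 along y [-0.022  0.007  0.034] x [-0.002  0.027  0.032]
scene 0.03 59 along y [-0.026  0.006  0.034] x [-0.012  0.022  0.033]
scene 0.04 137 along y [-0.028  0.003  0.033] x [-0.024  0.009  0.033]
scene 0.05 94 along y [-0.023  0.005  0.031] x [-0.02   0.006  0.03 ]
scene 0.08 7 along y [-0.02   0.021  0.027] x [-0.004  0.008  0.01 ]
scene 0.09 17 along y [-0.024 -0.017  0.027] x [-0.002  0.008  0.014]
scene 0.1 19 along y [-0.024 -0.017  0.027] x [-0.002  0.008  0.013]
scene 0.11 17 along y [-0.026 -0.018  0.028] x [-0.001  0.009  0.011]
scene 0.12 27 along y [-0.029 -0.017  0.031] x [-0.009  0.009  0.013]
scene 0.13 20 along y [-0.026 -0.019  0.029] x [-0.001  0.009  0.012]
scene 0.14 5 along y [-0.025 -0.022 -0.021] x [-0.01   0.01   0.012]
scene 0.15 8 along y [-0.084 -0.022  0.077] x [-0.001  0.033  0.036]
scene 0.16 89 along y [-0.085  0.01   0.087] x [-0.024  0.035  0.039]
scene 0.17 226 along y [-0.081  0.02   0.082] x [-0.026  0.031  0.039]
scene 0.18 167 along y [-0.088  0.028  0.093] x [-0.024  0.023  0.038]
scene 0.19 542 along y [-0.091  0.024  0.094] x [-0.032  0.013  0.037]
tcp px 226.15565904907456 149.36315148011406
top 0.02 4 along y [-0.001  0.012  0.017] x [0.027 0.029 0.031]
top 0.03 2 along y [-0.017 -0.007  0.004] x [0.025 0.028 0.031]
top 0.04 15 along y [-0.016 -0.008  0.016] x [0.024 0.027 0.031]
top 0.05 6 along y [-0.006 -0.001  0.016] x [0.024 0.026 0.028]
top 0.15 1 along y [0.08 0.08 0.08] x [0.036 0.036 0.036]
top 0.16 19 along y [-0.077  0.03   0.067] x [0.024 0.032 0.037]
top 0.17 134 along y [-0.066  0.034  0.067] x [-0.032  0.03   0.037]
top 0.18 31 along y [-0.079  0.038  0.09 ] x [-0.025  0.033  0.037]
top 0.19 907 along y [-0.093 -0.054  0.093] x [-0.035  0.002  0.035]
tcp px 252.03162377176403 258.28031382361496
```

By depth the tips are at z≈0.083 and the body's underside at ≈0.155. The real tool is therefore about 32 mm higher than the state reports, with x and y right. I'll open, go 60 mm lower and grip.

drive_tool --pt "100 0 0 0 0 0 0" --pt "100 0 0 0 0 0 0" --pt "100 0 0 0 0 0 0" --pt "100 0 0 0 0 0 0" --pt "100 0 0 0 0 0 0"

```text
time_s: 4.48
tcp_pos: [0.4387, 0.1011, 0.0705]
ee_rot: [[0.937, -0.349, -0.0], [-0.349, -0.937, -0.0], [-0.0, 0.0, -1.0]]
wrist_force: [0.6, -0.4, -0.1]
gripper_width: 0.696
gripper_force: 0.0
```

drive_tool --pt "100 0 0 0 0 0 0" --pt "100 0 0 0 0 0 0" --pt "100 0 0 0 0 0 0" --pt "100 0 0 0 0 0 0" --pt "100 0 0 0 0 0 0"

```text
time_s: 4.9
tcp_pos: [0.4388, 0.1011, 0.0707]
ee_rot: [[0.937, -0.349, 0.0], [-0.349, -0.937, 0.0], [0.0, -0.0, -1.0]]
wrist_force: [0.1, 0.8, -0.9]
gripper_width: 0.983
gripper_force: 0.0
```

drive_tool --pt "100 0 0 -15 0 0 0" --pt "100 0 0 -15 0 0 0" --pt "100 0 0 -15 0 0 0" --pt "100 0 0 -10 0 0 0" --pt "100 0 0 -5 0 0 0"

```text
time_s: 5.32
tcp_pos: [0.438, 0.1007, 0.0094]
ee_rot: [[0.937, -0.349, -0.002], [-0.349, -0.937, -0.001], [-0.001, 0.002, -1.0]]
wrist_force: [0.5, -0.4, 1.2]
gripper_width: 0.997
gripper_force: 0.0
```

drive_tool --pt "60 0 0 0 0 0 0" --pt "60 0 0 0 0 0 0" --pt "60 0 0 0 0 0 0" --pt "60 0 0 0 0 0 0" --pt "60 0 0 0 0 0 0"

```text
time_s: 5.73
tcp_pos: [0.4391, 0.1013, 0.0113]
ee_rot: [[0.937, -0.349, 0.001], [-0.349, -0.937, 0.001], [0.001, -0.001, -1.0]]
wrist_force: [0.1, 0.2, 2.2]
gripper_width: 0.748
gripper_force: 30.0
```

Gripped: width 0.748 is 65 mm. Lift and carry to the biggest tray.

drive_tool --pt "60 0 0 10 0 0 0" --pt "60 0 0 20 0 0 0" --pt "60 0 0 25 0 0 0" --pt "60 0 0 25 0 0 0" --pt "60 0 0 20 0 0 0"

```text
time_s: 6.15
tcp_pos: [0.4391, 0.1013, 0.1126]
ee_rot: [[0.937, -0.349, 0.002], [-0.349, -0.937, 0.001], [0.001, -0.002, -1.0]]
wrist_force: [0.4, -0.1, -0.9]
gripper_width: 0.747
gripper_force: 30.0
```

drive_tool --pt "60 8 -18 0 0 0 0" --pt "60 12 -28 0 0 0 0" --pt "60 12 -28 0 0 0 0" --pt "60 12 -28 0 0 0 0" --pt "60 12 -28 0 0 0 0"

```text
time_s: 6.57
tcp_pos: [0.4949, -0.0301, 0.111]
ee_rot: [[0.937, -0.349, 0.001], [-0.349, -0.937, 0.0], [0.0, -0.001, -1.0]]
wrist_force: [0.4, -0.1, -1.4]
gripper_width: 0.749
gripper_force: 30.0
```

drive_tool --pt "60 12 -28 0 0 0 0" --pt "60 12 -28 0 0 0 0" --pt "60 12 -28 0 0 0 0" --pt "60 12 -28 0 0 0 0" --pt "60 12 -28 0 0 0 0"

```text
time_s: 6.98
tcp_pos: [0.5549, -0.1703, 0.1107]
ee_rot: [[0.937, -0.35, -0.0], [-0.35, -0.937, 0.0], [-0.0, -0.0, -1.0]]
wrist_force: [0.8, 0.3, -0.2]
gripper_width: 0.747
gripper_force: 30.0
```

drive_tool --pt "60 12 -28 0 0 0 0" --pt "60 12 -28 0 0 0 0" --pt "60 12 -28 0 0 0 0" --pt "60 9 -20 0 0 0 0" --pt "60 5 -15 0 0 0 0"

```text
time_s: 7.4
tcp_pos: [0.6052, -0.2899, 0.1101]
ee_rot: [[0.936, -0.351, 0.0], [-0.351, -0.936, 0.0], [-0.0, -0.0, -1.0]]
wrist_force: [1.1, 0.6, -1.7]
gripper_width: 0.744
gripper_force: 30.0
```

drive_tool --pt "60 0 0 0 0 0 0" --pt "60 0 0 0 0 0 0"

```text
time_s: 7.57
tcp_pos: [0.6042, -0.2883, 0.11]
ee_rot: [[0.936, -0.351, -0.001], [-0.351, -0.936, 0.001], [-0.001, -0.0, -1.0]]
wrist_force: [0.7, 0.6, -0.4]
gripper_width: 0.745
gripper_force: 30.0
```

```bash
python3 - <<'E'
from h import *
for n in("scene","top"):
    c=capture(n);find("roll_biggest_mid",n,c);find("tray_biggest",n,c)
    u,v=(150,240) if n=="scene" else (390,200)
    if n=="scene":cv2.imwrite(f"pics/{n}2.png",cv2.resize(c["frame"][v-90:v+90,u-120:u+120,::-1],None,fx=3,fy=3))
E
```

```text
scene roll_biggest_mid 0.75 [134. 245.] [ 0.604 -0.291  0.149] [0.065 0.06  0.008]
scene tray_biggest 0.55 [148. 264.] [ 0.606 -0.288  0.055] [0.099 0.098 0.099]
top roll_biggest_mid 0.39 [414. 208.] [ 0.576 -0.288  0.15 ] [0.005 0.012 0.006]
top roll_biggest_mid 0.23 [243. 202.] [0.592 0.111 0.01 ] [0.09  0.088 0.011]
```

View pics/scene2.png

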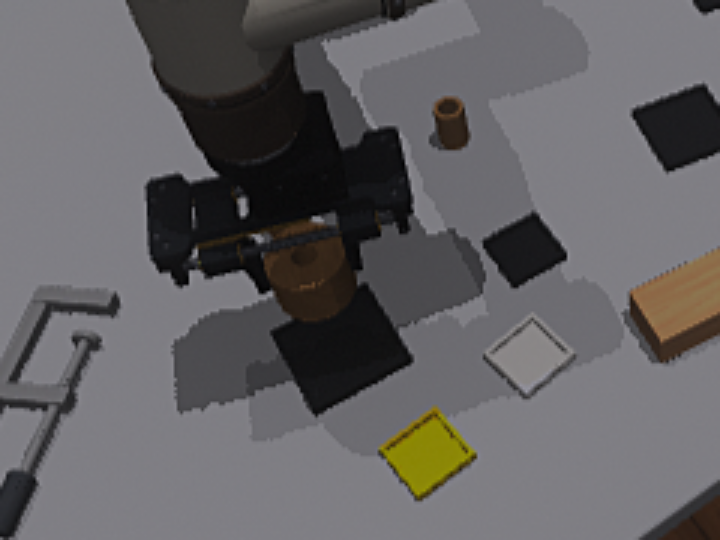

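The roll hangs level over the biggest tray at (0.604,-0.290), with its underside at about 0.1. Lower, release, rise.

drive_tool --pt "60 1 0 -25 0 0 0" --pt "60 0 2 -30 0 0 0" --pt "60 0 0 -24 0 0 0" --pt "60 0 0 -10 0 0 0" --pt "60 0 0 -4 0 0 0"

```text
time_s: 8.28
tcp_pos: [0.6044, -0.2851, 0.0155]
ee_rot: [[0.937, -0.349, -0.004], [-0.349, -0.937, 0.001], [-0.004, 0.001, -1.0]]
wrist_force: [0.2, -0.9, -0.4]
gripper_width: 0.748
gripper_force: 30.0
```

drive_tool --pt "60 0 0 -1 0 0 0" --pt "60 0 0 0 0 0 0" --pt "85 0 0 0 0 0 0" --pt "100 0 0 0 0 0 0" --pt "100 0 0 0 0 0 0"

```text
time_s: 8.7
tcp_pos: [0.6067, -0.2862, 0.0183]
ee_rot: [[0.937, -0.349, 0.003], [-0.349, -0.937, -0.001], [0.003, -0.0, -1.0]]
wrist_force: [0.1, 0.2, -0.7]
gripper_width: 0.894
gripper_force: 0.0
```

drive_tool --pt "100 0 0 0 0 0 0" --pt "100 0 0 0 0 0 0" --pt "100 0 0 10 0 0 0" --pt "100 0 0 30 0 0 0" --pt "100 0 0 35 0 0 0"

```text
time_s: 9.12
tcp_pos: [0.604, -0.2854, 0.0905]
ee_rot: [[0.937, -0.349, -0.006], [-0.349, -0.937, 0.001], [-0.006, 0.001, -1.0]]
wrist_force: [-0.0, -0.7, 0.4]
gripper_width: 1.0
gripper_force: 0.0
```

drive_tool --pt "100 0 20 20 0 0 0" --pt "100 0 35 0 0 0 0" --pt "100 0 35 0 0 0 0" --pt "100 0 35 0 0 0 0" --pt "100 0 35 0 0 0 0"

```text
time_s: 9.53
tcp_pos: [0.6058, -0.1246, 0.1129]
ee_rot: [[0.937, -0.35, 0.002], [-0.35, -0.937, -0.0], [0.001, -0.001, -1.0]]
wrist_force: [0.3, 0.8, 0.6]
gripper_width: 0.997
gripper_force: 0.0
```

drive_tool --pt "100 0 35 0 0 0 0" --pt "100 0 35 0 0 0 0" --pt "100 0 35 0 0 0 0" --pt "100 0 35 0 0 0 0" --pt "100 0 35 0 0 0 0"

```text
time_s: 9.95
tcp_pos: [0.6057, 0.0508, 0.1128]
ee_rot: [[0.937, -0.349, 0.001], [-0.349, -0.937, 0.0], [0.001, -0.001, -1.0]]
wrist_force: [-0.2, -0.7, -1.2]
gripper_width: 1.0
gripper_force: 0.0
```

drive_tool --pt "100 0 35 0 0 0 0" --pt "100 0 35 0 0 0 0" --pt "100 0 35 0 0 0 0" --pt "100 0 35 0 0 0 0" --pt "100 0 35 0 0 0 0"

```text
time_s: 10.37
tcp_pos: [0.6057, 0.226, 0.1128]
ee_rot: [[0.937, -0.349, 0.001], [-0.349, -0.937, 0.0], [0.001, -0.001, -1.0]]
wrist_force: [1.9, -0.5, -0.2]
gripper_width: 0.996
gripper_force: 0.0
```

```bash
python3 - <<'E'
from h import *
print(sense()['tcp_pos'])
for n in("scene","top"):
    c=capture(n);find("roll_biggest_mid",n,c);find("tray_biggest",n,c);find("roll_second_mid",n,c)
E
```

```text
[0.60569115 0.22595183 0.11279494]
scene roll_biggest_mid 0.78 [142. 261.] [ 0.606 -0.287  0.055] [0.067 0.064 0.008]
scene tray_biggest 0.58 [145. 275.] [ 0.607 -0.288  0.01 ] [0.099 0.096 0.008]
scene roll_second_mid 0.54 [303. 161.] [0.597 0.292 0.05 ] [0.051 0.056 0.008]
top roll_biggest_mid 0.83 [394. 198.] [ 0.605 -0.283  0.054] [0.06  0.064 0.008]
top tray_biggest 0.6 [380. 205.] [ 0.605 -0.287  0.01 ] [0.095 0.097 0.009]
top tray_biggest 0.22 [324. 194.] [ 0.616 -0.1    0.01 ] [0.057 0.057 0.012]
top roll_second_mid 0.54 [188. 207.] [0.573 0.286 0.051] [0.003 0.016 0.005]
```

The biggest roll is standing in its tray, top at 0.054. Now the second roll.

drive_tool --pt "100 -5 35 0 0 0 0" --pt "100 -5 20 0 0 0 0" --pt "100 0 10 -10 0 0 0" --pt "100 0 0 -25 0 0 0" --pt "100 0 0 -25 0 0 0"

```text
time_s: 11.18
tcp_pos: [0.5965, 0.2893, 0.0518]
ee_rot: [[0.937, -0.349, 0.002], [-0.349, -0.937, 0.002], [0.001, -0.003, -1.0]]
wrist_force: [0.6, 0.2, -0.7]
gripper_width: 0.998
gripper_force: 0.0
```

drive_tool --pt "100 0 0 -20 0 0 0" --pt "100 0 0 -15 0 0 0" --pt "100 0 0 -6 0 0 0" --pt "45 0 0 0 0 0 0" --pt "45 0 0 0 0 0 0"

```text
time_s: 11.6
tcp_pos: [0.5963, 0.2885, 0.0108]
ee_rot: [[0.937, -0.35, 0.0], [-0.35, -0.937, -0.0], [0.0, 0.0, -1.0]]
wrist_force: [-0.6, -0.7, 0.7]
gripper_width: 0.92
gripper_force: 0.0
```

drive_tool --pt "45 0 0 0 0 0 0" --pt "45 0 0 0 0 0 0" --pt "45 0 0 0 0 0 0" --pt "45 0 0 0 0 0 0" --pt "45 0 0 0 0 0 0"

```text
time_s: 12.02
tcp_pos: [0.5965, 0.2898, 0.0118]
ee_rot: [[0.937, -0.349, 0.002], [-0.349, -0.937, 0.002], [0.002, -0.002, -1.0]]
wrist_force: [-0.0, -0.3, 2.4]
gripper_width: 0.602
gripper_force: 29.8
```

drive_tool --pt "45 0 0 0 0 0 0" --pt "45 0 0 0 0 0 0"

```text
time_s: 12.18
tcp_pos: [0.5965, 0.2898, 0.0117]
ee_rot: [[0.937, -0.349, 0.002], [-0.349, -0.937, 0.001], [0.001, -0.002, -1.0]]
wrist_force: [-0.3, 0.5, 6.0]
gripper_width: 0.599
gripper_force: 29.8
```

drive_tool --pt "45 0 0 10 0 0 0" --pt "45 0 0 25 0 0 0" --pt "45 0 0 30 0 0 0" --pt "45 0 -15 20 0 0 0" --pt "45 -1 -25 5 0 0 0"

```text
time_s: 12.6
tcp_pos: [0.5968, 0.2515, 0.105]
ee_rot: [[0.938, -0.346, 0.007], [-0.346, -0.938, 0.004], [0.005, -0.006, -1.0]]
wrist_force: [0.1, 0.8, -0.1]
gripper_width: 0.604
gripper_force: 29.8
```

drive_tool --pt "45 -1 -30 0 0 0 0" --pt "45 -1 -30 0 0 0 0" --pt "45 -1 -30 0 0 0 0" --pt "45 -1 -30 0 0 0 0" --pt "45 -1 -20 0 0 0 0"

```text
time_s: 13.02
tcp_pos: [0.5882, 0.1063, 0.1005]
ee_rot: [[0.936, -0.351, -0.003], [-0.351, -0.936, -0.001], [-0.002, 0.002, -1.0]]
wrist_force: [0.4, 0.4, -0.8]
gripper_width: 0.603
gripper_force: 29.8
```

```bash
python3 - <<'E'
from h import *
print(sense()['tcp_pos'])
c=capture("scene");find("roll_second_mid","scene",c);find("tray_second","scene",c)
E
```

```text
[0.58824151 0.10634599 0.10046463]
scene roll_second_mid 0.96 [253. 166.] [0.591 0.105 0.167] [0.051 0.057 0.065]
scene roll_second_mid 0.19 [345. 118.] [0.553 0.502 0.134] [0.058 0.063 0.012]
scene tray_second 0.82 [261. 190.] [0.592 0.108 0.049] [0.094 0.093 0.086]
```

drive_tool --pt "45 0 0 -20 0 0 0" --pt "45 0 0 -28 0 0 0" --pt "45 0 0 -22 0 0 0" --pt "45 0 0 -11 0 0 0" --pt "45 0 0 -4 0 0 0"

```text
time_s: 13.58
tcp_pos: [0.5877, 0.1091, 0.0152]
ee_rot: [[0.938, -0.347, -0.006], [-0.347, -0.938, -0.003], [-0.005, 0.005, -1.0]]
wrist_force: [-11.8, 0.9, 23.7]
gripper_width: 0.604
gripper_force: 29.9
```

drive_tool --pt "45 0 0 -1 0 0 0" --pt "45 0 0 0 0 0 0" --pt "75 0 0 0 0 0 0" --pt "90 0 0 0 0 0 0" --pt "90 0 0 0 0 0 0"

```text
time_s: 14.0
tcp_pos: [0.5904, 0.1096, 0.0151]
ee_rot: [[0.937, -0.349, 0.001], [-0.349, -0.937, 0.001], [0.001, -0.001, -1.0]]
wrist_force: [-0.8, -0.2, -0.1]
gripper_width: 0.748
gripper_force: 0.0
```

drive_tool --pt "90 0 0 0 0 0 0" --pt "90 0 0 0 0 0 0" --pt "90 0 0 10 0 0 0" --pt "90 0 0 30 0 0 0" --pt "90 0 0 35 0 0 0"

```text
time_s: 14.42
tcp_pos: [0.5881, 0.1084, 0.0888]
ee_rot: [[0.937, -0.35, -0.005], [-0.35, -0.937, -0.002], [-0.004, 0.004, -1.0]]
wrist_force: [0.9, 0.2, 0.6]
gripper_width: 0.899
gripper_force: 0.0
```

drive_tool --pt "90 -7 -20 20 0 0 0" --pt "90 -11 -30 0 0 0 0" --pt "90 -11 -30 0 0 0 0" --pt "90 -11 -30 0 0 0 0" --pt "90 -11 -30 0 0 0 0"

```text
time_s: 14.83
tcp_pos: [0.5383, -0.032, 0.1108]
ee_rot: [[0.937, -0.349, 0.001], [-0.349, -0.937, 0.0], [0.001, -0.001, -1.0]]
wrist_force: [-0.4, -0.2, -0.3]
gripper_width: 0.9
gripper_force: 0.0
```

drive_tool --pt "90 -11 -30 0 0 0 0" --pt "90 -11 -30 0 0 0 0" --pt "90 -11 -30 0 0 0 0" --pt "90 -11 -30 0 0 0 0" --pt "90 -11 -30 0 0 0 0"

```text
time_s: 15.25
tcp_pos: [0.4833, -0.1823, 0.1107]
ee_rot: [[0.937, -0.349, 0.001], [-0.349, -0.937, -0.0], [0.001, -0.0, -1.0]]
wrist_force: [0.6, 0.2, -0.1]
gripper_width: 0.901
gripper_force: 0.0
```

drive_tool --pt "90 -11 -30 0 0 0 0" --pt "90 -11 -30 0 0 0 0" --pt "90 -10 -24 0 0 0 0" --pt "90 0 0 0 0 0 0" --pt "90 0 0 0 0 0 0"

```text
time_s: 15.67
tcp_pos: [0.4513, -0.266, 0.1103]
ee_rot: [[0.936, -0.352, 0.001], [-0.352, -0.936, -0.0], [0.001, -0.0, -1.0]]
wrist_force: [-0.1, -0.4, 0.5]
gripper_width: 0.902
gripper_force: 0.0
```

```bash
python3 - <<'E'
from h import *
print(sense()['tcp_pos'])
for n in("scene","top"):
    c=capture(n);find("roll_second_mid",n,c);find("tray_second",n,c);find("roll_third_mid",n,c)
E
```

```text
[ 0.45131065 -0.26604601  0.11030522]
scene roll_second_mid 0.65 [259. 185.] [0.589 0.108 0.055] [0.051 0.053 0.01 ]
scene tray_second 0.56 [258. 198.] [0.591 0.104 0.011] [0.093 0.085 0.01 ]
scene roll_third_mid 0.83 [121. 221.] [ 0.453 -0.265  0.051] [0.042 0.041 0.008]
top roll_second_mid 0.64 [247. 204.] [0.587 0.112 0.055] [0.052 0.052 0.009]
top tray_second 0.75 [246. 202.] [0.59  0.111 0.028] [0.093 0.093 0.047]
```

The second roll is placed. Now the third.

drive_tool --pt "90 1 1 -25 0 0 0" --pt "90 0 0 -30 0 0 0" --pt "90 0 0 -25 0 0 0" --pt "90 0 0 -13 0 0 0" --pt "90 0 0 -6 0 0 0"

```text
time_s: 16.48
tcp_pos: [0.4514, -0.2631, 0.0084]
ee_rot: [[0.937, -0.349, -0.004], [-0.349, -0.937, 0.001], [-0.005, 0.0, -1.0]]
wrist_force: [0.2, -0.9, 0.1]
gripper_width: 0.9
gripper_force: 0.0
```

drive_tool --pt "30 0 0 0 0 0 0" --pt "30 0 0 0 0 0 0" --pt "30 0 0 0 0 0 0" --pt "30 0 0 0 0 0 0" --pt "30 0 0 0 0 0 0"

```text
time_s: 16.9
tcp_pos: [0.4535, -0.264, 0.0117]
ee_rot: [[0.937, -0.349, 0.002], [-0.349, -0.937, -0.001], [0.002, -0.0, -1.0]]
wrist_force: [-0.6, 0.5, 0.7]
gripper_width: 0.606
gripper_force: 0.0
```

drive_tool --pt "30 0 0 0 0 0 0" --pt "30 0 0 0 0 0 0" --pt "30 0 0 0 0 0 0" --pt "30 0 0 0 0 0 0" --pt "30 0 0 0 0 0 0"

```text
time_s: 17.32
tcp_pos: [0.4531, -0.264, 0.0113]
ee_rot: [[0.937, -0.349, 0.001], [-0.349, -0.937, -0.0], [0.001, 0.0, -1.0]]
wrist_force: [-0.7, 1.4, 5.8]
gripper_width: 0.48
gripper_force: 30.0
```

drive_tool --pt "30 0 0 10 0 0 0" --pt "30 0 0 20 0 0 0" --pt "30 0 0 25 0 0 0" --pt "30 0 0 25 0 0 0" --pt "30 0 0 20 0 0 0"

```text
time_s: 17.73
tcp_pos: [0.453, -0.264, 0.1126]
ee_rot: [[0.937, -0.349, 0.001], [-0.349, -0.937, -0.0], [0.001, -0.0, -1.0]]
wrist_force: [-0.1, -0.1, -1.4]
gripper_width: 0.48
gripper_force: 30.0
```

Gripped at 42 mm. Carry to the third tray: dy +530, dx −8.

drive_tool --pt "30 0 20 0 0 0 0" --pt "30 0 33 0 0 0 0" --pt "30 0 33 0 0 0 0" --pt "30 0 33 0 0 0 0" --pt "30 0 33 0 0 0 0"

```text
time_s: 18.15
tcp_pos: [0.4522, -0.1106, 0.1109]
ee_rot: [[0.937, -0.35, 0.0], [-0.35, -0.937, 0.0], [0.0, -0.0, -1.0]]
wrist_force: [0.8, -0.0, -0.9]
gripper_width: 0.479
gripper_force: 30.0
```

drive_tool --pt "30 -1 33 0 0 0 0" --pt "30 -1 33 0 0 0 0" --pt "30 -1 33 0 0 0 0" --pt "30 -1 33 0 0 0 0" --pt "30 -1 33 0 0 0 0"

```text
time_s: 18.57
tcp_pos: [0.4472, 0.0546, 0.111]
ee_rot: [[0.937, -0.349, 0.0], [-0.349, -0.937, 0.0], [0.0, -0.0, -1.0]]
wrist_force: [0.3, -0.6, -0.8]
gripper_width: 0.478
gripper_force: 30.0
```

drive_tool --pt "30 -1 33 0 0 0 0" --pt "30 -1 33 0 0 0 0" --pt "30 -1 33 0 0 0 0" --pt "30 0 33 0 0 0 0" --pt "30 0 33 0 0 0 0"

```text
time_s: 18.98
tcp_pos: [0.4441, 0.2196, 0.1109]
ee_rot: [[0.937, -0.349, -0.0], [-0.349, -0.937, 0.0], [-0.0, 0.0, -1.0]]
wrist_force: [1.1, 0.1, 0.1]
gripper_width: 0.482
gripper_force: 30.0
```

drive_tool --pt "30 0 30 0 0 0 0" --pt "30 0 18 0 0 0 0" --pt "30 0 0 0 0 0 0" --pt "30 0 0 0 0 0 0"

```text
time_s: 19.32
tcp_pos: [0.4442, 0.2663, 0.1103]
ee_rot: [[0.937, -0.348, -0.001], [-0.348, -0.937, -0.001], [-0.001, 0.001, -1.0]]
wrist_force: [-0.7, 0.2, -0.9]
gripper_width: 0.484
gripper_force: 30.0
```

```bash
python3 - <<'E'
from h import *
print(sense()['tcp_pos'])
c=capture("scene");find("roll_third_mid","scene",c);find("tray_third","scene",c)
E
```

```text
[0.44423913 0.26629277 0.11033169]
scene roll_third_mid 0.65 [266. 115.] [0.444 0.264 0.149] [0.043 0.046 0.009]
scene roll_third_mid 0.21 [258. 196.] [0.59  0.107 0.026] [0.094 0.089 0.038]
scene tray_third 0.91 [268. 143.] [0.448 0.266 0.011] [0.08 0.08 0.01]
```

drive_tool --pt "30 1 0 -25 0 0 0" --pt "30 0 0 -30 0 0 0" --pt "30 0 0 -24 0 0 0" --pt "30 0 0 -11 0 0 0" --pt "30 0 0 -4 0 0 0"

```text
time_s: 19.88
tcp_pos: [0.4442, 0.263, 0.0152]
ee_rot: [[0.936, -0.351, -0.005], [-0.351, -0.936, -0.005], [-0.003, 0.007, -1.0]]
wrist_force: [-7.9, -3.3, 23.2]
gripper_width: 0.475
gripper_force: 30.0
```

drive_tool --pt "30 0 0 0 0 0 0" --pt "30 0 0 0 0 0 0" --pt "60 0 0 0 0 0 0" --pt "75 0 0 0 0 0 0" --pt "75 0 0 0 0 0 0"

```text
time_s: 20.3
tcp_pos: [0.4462, 0.2663, 0.0173]
ee_rot: [[0.937, -0.349, 0.001], [-0.349, -0.937, 0.001], [0.001, -0.001, -1.0]]
wrist_force: [-0.5, -0.6, -0.2]
gripper_width: 0.626
gripper_force: 0.0
```

drive_tool --pt "75 0 0 0 0 0 0" --pt "75 0 0 0 0 0 0" --pt "75 0 0 10 0 0 0" --pt "75 0 0 30 0 0 0" --pt "75 0 0 35 0 0 0"

```text
time_s: 20.72
tcp_pos: [0.4445, 0.2649, 0.0912]
ee_rot: [[0.937, -0.349, -0.004], [-0.349, -0.937, -0.004], [-0.002, 0.005, -1.0]]
wrist_force: [1.3, 0.5, 0.8]
gripper_width: 0.745
gripper_force: 0.0
```

drive_tool --pt "75 1 -20 20 0 0 0" --pt "75 1 -33 0 0 0 0" --pt "75 1 -33 0 0 0 0" --pt "75 1 -33 0 0 0 0" --pt "75 1 -33 0 0 0 0"

```text
time_s: 21.13
tcp_pos: [0.4506, 0.1129, 0.1127]
ee_rot: [[0.937, -0.348, 0.001], [-0.348, -0.937, 0.001], [0.001, -0.001, -1.0]]
wrist_force: [0.3, 0.6, 0.3]
gripper_width: 0.749
gripper_force: 0.0
```

drive_tool --pt "75 1 -33 0 0 0 0" --pt "75 1 -33 0 0 0 0" --pt "75 2 -33 0 0 0 0" --pt "75 2 -33 0 0 0 0" --pt "75 2 -33 0 0 0 0"

```text
time_s: 21.55
tcp_pos: [0.4587, -0.0524, 0.1127]
ee_rot: [[0.937, -0.349, 0.001], [-0.349, -0.937, 0.0], [0.001, -0.001, -1.0]]
wrist_force: [1.0, 1.2, -0.4]
gripper_width: 0.753
gripper_force: 0.0
```

drive_tool --pt "75 1 -20 0 0 0 0" --pt "75 1 -11 0 0 0 0" --pt "75 0 0 0 0 0 0" --pt "75 0 0 0 0 0 0"

```text
time_s: 21.88
tcp_pos: [0.4608, -0.0823, 0.1122]
ee_rot: [[0.936, -0.351, 0.001], [-0.351, -0.936, 0.0], [0.001, -0.0, -1.0]]
wrist_force: [0.7, -0.6, 0.2]
gripper_width: 0.749
gripper_force: 0.0
```

```bash
python3 - <<'E'
from h import *
print(sense()['tcp_pos'])
for n in("scene","top"):
    c=capture(n);find("roll_third_mid",n,c);find("tray_third",n,c);find("roll_smallest_mid",n,c)
E
```

```text
[ 0.46081712 -0.08229733  0.11219434]
scene roll_third_mid 0.48 [267. 140.] [0.446 0.266 0.055] [0.042 0.043 0.009]
scene tray_third 0.64 [264. 146.] [0.445 0.261 0.011] [0.08  0.073 0.01 ]
scene roll_smallest_mid 0.61 [179. 191.] [ 0.46  -0.084  0.05 ] [0.029 0.026 0.007]
top roll_third_mid 0.66 [190. 251.] [0.445 0.266 0.055] [0.038 0.041 0.009]
top tray_third 0.82 [192. 255.] [0.446 0.266 0.034] [0.08  0.08  0.051]
```

Third placed. Now the smallest.

drive_tool --pt "75 -1 -1 -25 0 0 0" --pt "75 0 0 -30 0 0 0" --pt "75 0 0 -26 0 0 0" --pt "75 0 0 -14 0 0 0" --pt "75 0 0 -5 0 0 0"

```text
time_s: 22.7
tcp_pos: [0.4579, -0.0829, 0.0094]
ee_rot: [[0.937, -0.349, -0.005], [-0.349, -0.937, -0.001], [-0.005, 0.002, -1.0]]
wrist_force: [0.1, 0.6, -0.5]
gripper_width: 0.751
gripper_force: 0.0
```

drive_tool --pt "20 0 0 0 0 0 0" --pt "20 0 0 0 0 0 0" --pt "20 0 0 0 0 0 0" --pt "20 0 0 0 0 0 0" --pt "20 0 0 0 0 0 0"

```text
time_s: 23.12
tcp_pos: [0.4605, -0.0827, 0.0126]
ee_rot: [[0.937, -0.349, 0.002], [-0.349, -0.937, 0.0], [0.002, -0.001, -1.0]]
wrist_force: [0.2, -0.3, -0.2]
gripper_width: 0.458
gripper_force: 0.0
```

drive_tool --pt "20 0 0 0 0 0 0" --pt "20 0 0 0 0 0 0" --pt "20 0 0 0 0 0 0" --pt "20 0 0 0 0 0 0" --pt "20 0 0 0 0 0 0"

```text
time_s: 23.53
tcp_pos: [0.4601, -0.0829, 0.0122]
ee_rot: [[0.937, -0.349, 0.001], [-0.349, -0.937, -0.0], [0.001, -0.0, -1.0]]
wrist_force: [-0.8, 0.4, 6.4]
gripper_width: 0.33
gripper_force: 30.0
```

drive_tool --pt "20 0 0 10 0 0 0" --pt "20 0 0 20 0 0 0" --pt "20 0 0 25 0 0 0" --pt "20 0 0 25 0 0 0" --pt "20 15 -2 10 0 0 0"

```text
time_s: 23.95
tcp_pos: [0.474, -0.0848, 0.1043]
ee_rot: [[0.937, -0.349, 0.002], [-0.349, -0.937, 0.001], [0.002, -0.001, -1.0]]
wrist_force: [0.3, 0.1, -0.9]
gripper_width: 0.327
gripper_force: 30.0
```

drive_tool --pt "20 28 -3 0 0 0 0" --pt "20 30 -4 0 0 0 0" --pt "20 30 -4 0 0 0 0" --pt "20 30 -3 0 0 0 0" --pt "20 23 -2 0 0 0 0"

```text
time_s: 24.37
tcp_pos: [0.6176, -0.1012, 0.1009]
ee_rot: [[0.937, -0.35, 0.0], [-0.35, -0.937, -0.0], [0.0, 0.0, -1.0]]
wrist_force: [0.1, 0.1, -0.1]
gripper_width: 0.33
gripper_force: 30.0
```

drive_tool --pt "20 0 0 0 0 0 0" --pt "20 0 0 0 0 0 0"

```text
time_s: 24.53
tcp_pos: [0.6158, -0.1009, 0.1001]
ee_rot: [[0.937, -0.35, -0.002], [-0.35, -0.937, 0.0], [-0.002, 0.001, -1.0]]
wrist_force: [-1.4, 1.0, 0.0]
gripper_width: 0.326
gripper_force: 30.0
```

```bash
python3 - <<'E'
from h import *
print(sense()['tcp_pos'])
c=capture("scene");find("roll_smallest_mid","scene",c);find("tray_smallest","scene",c)
E
```

```text
[ 0.61583595 -0.10091768  0.10012185]
scene roll_smallest_mid 0.6 [197. 207.] [ 0.62  -0.105  0.165] [0.041 0.033 0.062]
scene tray_smallest 0.83 [206. 232.] [ 0.618 -0.102  0.012] [0.06  0.059 0.012]
scene tray_smallest 0.75 [205. 268.] [ 0.714 -0.16   0.011] [0.065 0.063 0.01 ]
scene tray_smallest 0.74 [172. 304.] [ 0.74  -0.279  0.01 ] [0.064 0.061 0.009]
```

Commanded z is about 0.102 with the roll's underside 90 mm up. Lower 85, release, rise, retreat and check.

drive_tool --pt "20 0 0 -22 0 0 0" --pt "20 0 0 -28 0 0 0" --pt "20 0 0 -20 0 0 0" --pt "20 0 0 -10 0 0 0" --pt "20 0 0 -5 0 0 0"

```text
time_s: 25.1
tcp_pos: [0.6137, -0.101, 0.0162]
ee_rot: [[0.937, -0.349, -0.005], [-0.349, -0.937, -0.001], [-0.004, 0.002, -1.0]]
wrist_force: [-9.0, 5.2, 23.1]
gripper_width: 0.327
gripper_force: 30.0
```

drive_tool --pt "20 0 0 -1 0 0 0" --pt "20 0 0 0 0 0 0" --pt "45 0 0 0 0 0 0" --pt "60 0 0 0 0 0 0" --pt "60 0 0 0 0 0 0"

```text
time_s: 25.52
tcp_pos: [0.6162, -0.1009, 0.0164]
ee_rot: [[0.937, -0.349, 0.001], [-0.349, -0.937, 0.0], [0.001, -0.001, -1.0]]
wrist_force: [0.1, 0.0, 0.9]
gripper_width: 0.473
gripper_force: 0.0
```

drive_tool --pt "60 0 0 0 0 0 0" --pt "60 0 0 0 0 0 0" --pt "60 0 0 10 0 0 0" --pt "60 0 0 30 0 0 0" --pt "60 0 0 35 0 0 0"

```text
time_s: 25.93
tcp_pos: [0.6139, -0.101, 0.0897]
ee_rot: [[0.937, -0.349, -0.006], [-0.349, -0.937, -0.0], [-0.005, 0.002, -1.0]]
wrist_force: [1.1, 0.1, 0.0]
gripper_width: 0.599
gripper_force: 0.0
```

drive_tool --pt "60 -15 0 30 0 0 0" --pt "60 -30 0 20 0 0 0" --pt "60 -35 0 0 0 0 0" --pt "60 -35 0 0 0 0 0" --pt "60 -35 0 0 0 0 0"

```text
time_s: 26.35
tcp_pos: [0.4645, -0.1009, 0.1417]
ee_rot: [[0.937, -0.349, 0.002], [-0.349, -0.937, 0.0], [0.002, -0.001, -1.0]]
wrist_force: [0.8, 0.5, -0.2]
gripper_width: 0.601
gripper_force: 0.0
```

drive_tool --pt "60 0 0 0 0 0 0" --pt "60 0 0 0 0 0 0" --pt "60 0 0 0 0 0 0"

```text
time_s: 26.6
tcp_pos: [0.4669, -0.1009, 0.1419]
ee_rot: [[0.937, -0.349, 0.003], [-0.349, -0.937, -0.0], [0.003, -0.001, -1.0]]
wrist_force: [0.3, -0.5, -0.3]
gripper_width: 0.602
gripper_force: 0.0
```

```bash
python3 - <<'E'
from h import *
print(sense()['tcp_pos'])
for n in("scene","top"):
    c=capture(n)
    for k in("biggest","second","third","smallest"):find(f"roll_{k}_mid",n,c)
    if n=="top":cv2.imwrite(f"pics/{n}9.png",cv2.resize(c["frame"][90:330,80:420,::-1],None,fx=2.3,fy=2.3))
    else:cv2.imwrite(f"pics/{n}9.png",cv2.resize(c["frame"][90:330,60:380,::-1],None,fx=2.5,fy=2.5))
E
```

```text
[ 0.46688577 -0.10089155  0.14188967]
scene roll_biggest_mid 0.82 [142. 260.] [ 0.606 -0.287  0.055] [0.068 0.063 0.01 ]
scene roll_second_mid 0.78 [257. 186.] [0.589 0.109 0.055] [0.051 0.052 0.008]
scene roll_third_mid 0.66 [265. 136.] [0.445 0.264 0.055] [0.042 0.039 0.008]
scene roll_smallest_mid 0.56 [202. 222.] [ 0.615 -0.103  0.055] [0.031 0.025 0.01 ]
top roll_biggest_mid 0.82 [393. 198.] [ 0.605 -0.284  0.054] [0.06  0.063 0.008]
top roll_biggest_mid 0.25 [323. 192.] [ 0.615 -0.098  0.053] [0.028 0.027 0.007]
top roll_second_mid 0.67 [250. 203.] [0.587 0.111 0.054] [0.052 0.049 0.008]
top roll_third_mid 0.48 [194. 255.] [0.445 0.266 0.054] [0.038 0.036 0.008]
top roll_smallest_mid 0.62 [326. 192.] [ 0.615 -0.1    0.053] [0.028 0.03  0.007]
```

View pics/scene9.png

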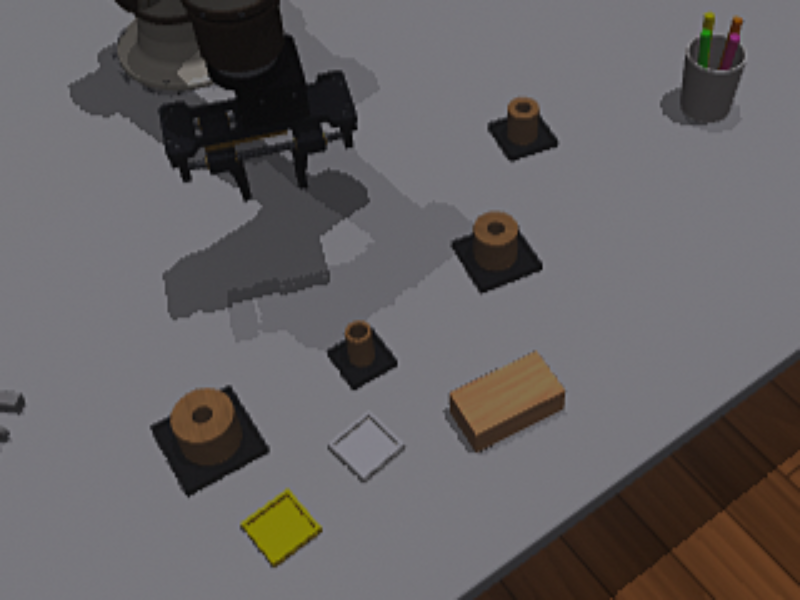

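View pics/top9.png

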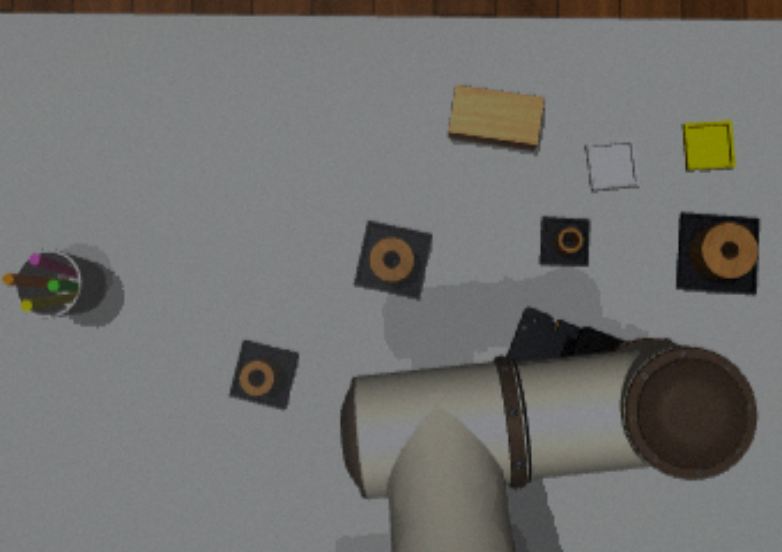

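All four rolls stand in their own trays with tops at 0.053–0.055. The cup and block look undisturbed, and the arm is clear.

```bash
python3 -c "from station import *;print(finish_job())"
```

```text
the job is handed in; nothing more can be done
None
```

All four rolls are standing flat in the black trays of their own size, placed from biggest to smallest, the cup and block were left alone, and the job was handed in at about 27 s.

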